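# Lock the toiletries box with its hasp pin

### The job

Lock the frosted toiletries box: press its sprung lid down until the catch clicks and holds it shut by itself, then take the red-headed locking pin out of the steel stand and put it upright and fully home through the hole in the lid's blue tongue and the blue hasp below it. Leave the pin there, and leave the other toiletries standing where they are.

Things in the scene. Friction and masses are not known exactly. Their poses are not given: they have to be found in the camera images.
- box: frosted pale storage box, fixed, 140 mm (x) by 180 mm (y) by 80 mm high, open-topped, walls 5 mm. Origin: centre of its underside on the table; z up; -x is its front, which carries a blue hasp block (42 mm out, 44 mm wide, its top at 78 mm) at y = 0 and a grey spring catch at y = +55 mm. Its lid, 8 mm thick, is hinged along the back top rim (x = +70 mm, z = 80 mm).
- lid (a joint): opening angle of the lid in rad: 0 shut, 0.45 to 0.65 at the start. A light spring and a stiff hinge keep it part open; near 0.03 the catch snaps over (about 7 N at the front edge, 10 N some 105 mm from the hinge) and then holds it at 0.
- lid_front (a point): middle of the lid's front edge, on its upper face, 140 mm from the hinge; its frame turns with the lid (x to the hinge, z out of the upper face). The lid is 180 mm wide along y.
- lid_hole (a point): centre of the mouth (upper face) of the round 14 mm hole in the lid's blue tongue, 161 mm from the hinge; the tongue is 8 mm thick, 44 mm wide and sticks out 44 mm in front of the lid. z along the hole, outwards.
- hasp (a point): fixed point on the box: where lid_hole lies when the lid is shut (box frame x = -91, y = 0, z = 88 mm). Below it the pin passes the tongue (8 mm) and a 16 mm hole right through the 36 mm hasp block; z up. Both holes have a 2 mm chamfer.
- stand: brushed steel stand, fixed, 50 mm (x) by 190 mm (y) by 65 mm high with three 12 mm wells in its top at y = -65, 0 and +65 mm, holding the pin, the blue toothbrush and the white brush handle in any order. Origin: centre of its underside; z up.
- pin: locking pin, 100 mm long: steel shaft 10 mm thick and 60 mm long with a tapered tip, and a red round head 22 mm thick and 40 mm tall above it. Origin: the tip of the shaft; z from the tip to the head. It stands upright in a well of the stand with the head's underside on the stand (tip at z = 5 mm, top of the head at z = 105 mm).
- pin_shoulder (a point): centre of the underside of the pin's red head, 60 mm from the tip; it meets point hasp when the pin is home.
- toothbrush: blue toothbrush standing in the stand, 180 mm long, up to 18 mm thick, top at z = 185 mm. Origin: its lower tip; z up.
- handle: white brush handle standing in the stand, 20 mm thick, 145 mm long, top at z = 150 mm. Origin: its lower tip; z up.
- travel_bottle: green travel bottle with white flip cap, 56 mm thick, 122 mm tall, standing loose. Origin: centre of its underside.
- egg_jar: white ceramic egg-shaped jar, 76 mm thick, 89 mm tall, standing loose. Origin: centre of its underside.
- tumbler: blue ceramic tumbler, 68 mm wide, 95 mm tall, standing loose. Origin: centre of its underside.
- cream_jar: amber cream jar with metal lid, 60 mm wide, 55 mm tall, standing loose. Origin: centre of its underside.
- spray: slim yellow spray bottle with white cap, 40 mm thick, 195 mm tall, standing loose between the box and the stand. Origin: centre of its underside.
There are look-alikes about, which are no part of the job. There is more than one size of the pin; the one meant has the size given above.

How it is judged:
On the way, in this order (a step that is already met when the one before it is completed fails the run):
1. the lid is shut and held by its catch, with the robot off the box (value of joint lid below 0.03 rad and contact force between each of the fingers, the arm and box below 0.3 N), for 0.3 s.
2. the pin is fully home, upright, through the tongue into the hasp, with the lid shut (value of joint lid below 0.03 rad and distance between pin_shoulder and hasp below 0.006 m and angle between pin's own z axis and vertical below 0.1 rad), for 0.2 s.
At the end, for the whole second after the job is handed in: the lid is shut (joint under 0.03 rad), the underside of the pin's head is within 6 mm of the hasp's mouth, the pin within 0.1 rad of upright and at rest (all of step 2 and linear speed of pin below 0.02 m/s); the robot touches nothing.
It fails at once if the toothbrush or the brush handle in the stand is moved more than 30 mm or tipped (distance of any of toothbrush, handle from where it was at the start of the episode above 0.03 m or angle between any of toothbrush, handle's own z axis and vertical above 0.35 rad).
It fails at once if the travel bottle, egg jar, tumbler, cream jar or spray bottle is moved more than 30 mm or tipped (distance of any of travel_bottle, egg_jar, tumbler, cream_jar, spray from where it was at the start of the episode above 0.03 m or angle between any of travel_bottle, egg_jar, tumbler, cream_jar, spray's own z axis and vertical above 0.35 rad).
It also fails if it takes over 67 s, if anything falls off the work surface, if the arm or the gripper's body presses on something with over 40 N, if the wrist force passes 120 N, or if a joint passes its speed limit or range.

### The arm

A 7-joint arm with a two-finger parallel gripper is mounted at the origin on the work surface. World frame = base frame: x ahead of the robot, y to its left, z up, the work surface at z = 0. Lengths are in m, angles in rad, forces in N, time in s.
With the tool pointing down it reaches from about 0.4 to 0.875 m from the base axis. Payload 19.3 kg.
Tool frame: the origin (TCP) lies on the front face of the gripper's body, between the roots of the fingers; the fingertips stand 73 mm ahead of it and the grasp point (between the pads) lies 54 mm ahead of it; z points along the fingers, y is the line along which they close (so a half turn about z gives the same grasp; the last joint's range is limited). The gripper opens to 85 mm and grips with 20 to 120 N. Pads are 22 mm wide; open, the fingers measure 114 mm over their backs; the gripper's body (76 mm by 85 mm) begins 54 mm behind the grasp point. The pads swing forward as they close: fully open they stand 13 mm farther back than shut.
Start: joints at [1.079, 0.521, -0.036, 1.599, 0.021, 1.021, -0.113], TCP at [0.256, -0.57, 0.304] pointing down, gripper open.
Joint ranges: [-2.91, 2.91], [-0.3, 2.13], [-1.5, 1.42], [0.17, 2.43], [-1.26, 4.41], [0.16, 1.93], [-2.52, 2.52]. Speed limits (rad/s): [1.89, 1.89, 2.39, 2.39, 3.01, 3.01, 3.01].

### API

Orientations are given as [roll, pitch, yaw] about the fixed x, y, z axes, in that order (R = Rz(yaw) Ry(pitch) Rx(roll)).
In Python, from workcell import sensors, grab_frame, ticket gives the robot as it stands.
- The arm moves only by the tool jog_arm, never from a script. Its argument "targets" is a list of rows, each a list of 7 numbers: the turn, a rotation vector about the tool's x, y, z in rad, then the shift along the tool's x, y, z in m, then the finger opening in m, from 0 to 0.0854. A call has 1 to 20 rows; each row shifts and turns the commanded pose from where the row before left it, along the tool's axes as they then stand; what a row does not reach is not made up. A row lasts 1/10 s, in which the tool goes at most 50 mm and 8.59 degrees, less where a joint would pass 70% of its speed; a pose out of reach is approached as far as the arm can. A call is refused whole if a number of a shift passes 0.05 or a number of a turn 0.15, either way. A call with a gripper value outside its range is refused whole. The fingers move at their own pace and stop on an object; "grip_force" is the grip in N (left out, the last holds). Time passes only in rows, so rows that do not move let the fingers close. It gives the time, the measured TCP pose, the force, the opening and the grip force at its end, in the units of the state.
- sensors.read_state(): the state, without advancing time (a new reading comes with each control period).
- grab_frame(name): name is "scene" or "top" or "wrist"; returns a dict with "pixels" (400x640x3 uint8, red, green, blue), "intrinsics" (3x3 intrinsics, pixels), "rvec" (rotation vector, rad) and "tvec" (3), from world to camera coordinates, as OpenCV has them. Camera axes: x right, y down, z forward; pixel columns grow to the right and rows downward; lengths in m; the calibration is good to about 2 mm. A picture is of the moment at which its call begins. There is no depth.
- ticket.close_job(): hands the job in; it is judged then, once.
The state is a dict: "time": time; "joint_pos": joint angles; "joint_vel": joint speeds; "joint_efforts": joint torques, N m; "tcp_pos": TCP position; "eef_rot": TCP orientation; "ft_force": force on the tool from outside, world axes, zero at the start; "wrist_torque": the same for the moment, N m; "grip_width": opening from 0.0 (shut) to 1.0 (fully open); "grasp_force": force on a finger pad.
Only numpy, scipy, OpenCV 4.12 (cv2) and the standard library are available. Lean on these libraries where they do the work, as an engineer would, in place of code of your own. Each camera call takes 0.05 s, during which the arm holds its last target. There are 200 camera calls.

## Working session

There is one attempt and no reset: what is moved stays moved. The work goes in short steps, Python scripts to look and compute and a tool call to move; the robot and the scene stay as the last step left them, time stands still between calls to the robot, and variables do not carry over. Pictures are saved under pics/ and viewed, at most 10 in all, crops included, and the job is handed in when it is done.

Besides the shell and the picture viewer there is one more tool, called after "Call:" in YAML: its name, and indented under it one key for each argument. jog_arm: Moves the arm, as the interface text tells. Its arguments: {"type":"object","properties":{"targets":{"type":"array"},"grip_force":{"type":"number"}},"required":["targets"]}

```bash
mkdir -p pics
cat > h.py <<'E'
import numpy as np, cv2, pickle
from workcell import sensors, grab_frame, ticket
def shot(n,f):
    d=grab_frame(n); cv2.imwrite(f'pics/{f}.png',d['pixels'][:,:,::-1]); pickle.dump(d,open(f'pics/{f}.pkl','wb')); return d
def load(f): return pickle.load(open(f'pics/{f}.pkl','rb'))
def P(d):
    R=cv2.Rodrigues(np.array(d['rvec'],float))[0]; return R,np.array(d['tvec'],float).ravel(),np.array(d['intrinsics'])
def proj(d,X):
    R,t,K=P(d); c=np.atleast_2d(X)@R.T+t; p=c@K.T; return p[:,:2]/p[:,2:]
def ray(d,uv):
    R,t,K=P(d); v=R.T@np.linalg.inv(K)@np.array([uv[0],uv[1],1.]); return -R.T@t,v/np.linalg.norm(v)
def atz(d,uv,z):
    o,v=ray(d,uv); return o+v*(z-o[2])/v[2]
def tri(*a):
    A=np.zeros((3,3));b=np.zeros(3);L=[]
    for d,uv in a:
        o,v=ray(d,uv);M=np.eye(3)-np.outer(v,v);A+=M;b+=M@o;L.append((o,v))
    x=np.linalg.solve(A,b); return x,[np.linalg.norm(np.cross(x-o,v)) for o,v in L]
E
python3 - <<'E'
from h import *
for n in ('scene','top'):
    d=shot(n,n+'0'); R,t,K=P(d); print(n,-R.T@t,R.round(2).tolist(),K[0,0])
    cv2.imwrite(f'pics/{n}0b.png',cv2.resize(d['pixels'][:,:,::-1],(800,500),interpolation=cv2.INTER_CUBIC))
print(sensors.read_state())
E
```

```text
scene [0.90877809 0.38765421 0.82888641] [[-0.71, 0.7, -0.01], [0.58, 0.58, -0.58], [-0.4, -0.42, -0.82]] 381.99135291904634
top [0.40963572 0.01635844 1.07761272] [[-0.02, -1.0, -0.0], [-0.99, 0.02, -0.12], [0.12, -0.0, -0.99]] 393.3189227903273
{'time': 0.1, 'joint_pos': array([ 1.0787789 ,  0.52192076, -0.03632104,  1.59994527,  0.02116088,
        1.0210924 , -0.11281831]), 'joint_vel': array([ 0.00127178, -0.00068706, -0.00093651, -0.00040393, -0.00017922,
       -0.00118441, -0.00149891]), 'joint_efforts': array([ 3.36329300e-03, -9.28491282e+01,  1.98383622e+00, -3.70532906e+01,
        1.80533918e-02,  5.39939108e-03,  7.95518616e-06]), 'tcp_pos': array([ 0.25577326, -0.57002032,  0.30340633]), 'eef_rot': array([-3.14061068e+00,  3.83015683e-05,  4.21762063e-01]), 'ft_force': array([-0.56850673,  0.41796015,  0.05850276]), 'wrist_torque': array([-0.00142507,  0.04503338, -0.05061028]), 'grasp_force': 0.0, 'grip_width': 0.9986704344836054}
```

View pics/scene0b.png

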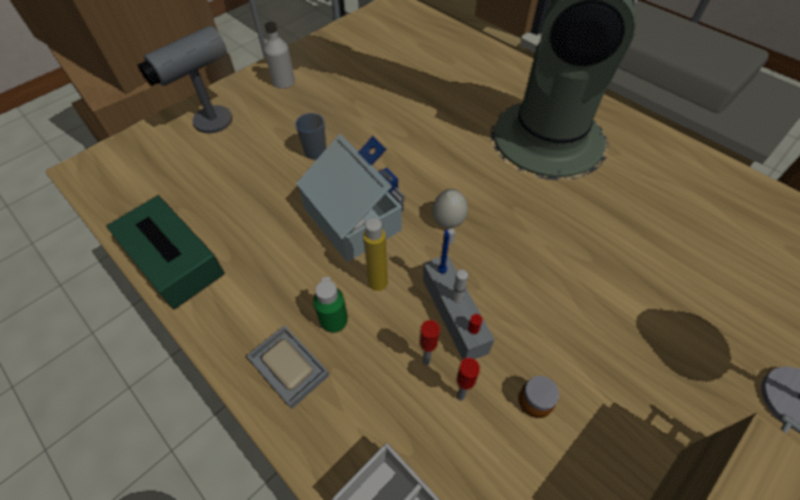

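View pics/top0b.png

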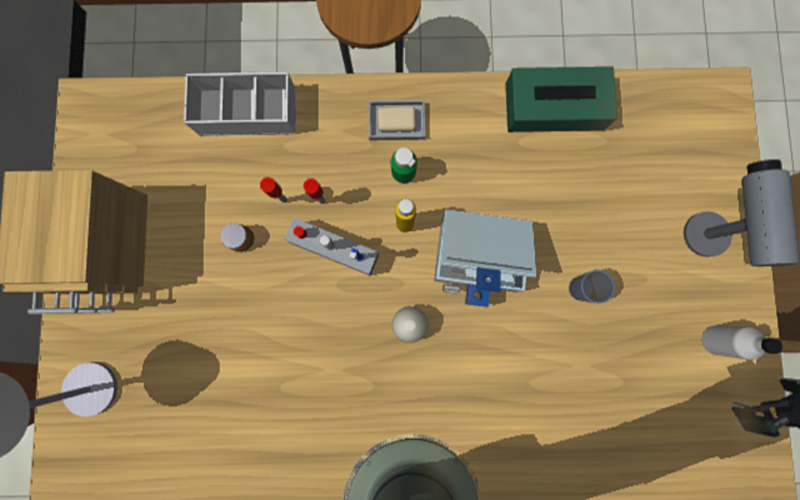

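The scene view shows the box at about (350,200), the spray in front of it at (376,255), and the stand at (457,308) with the red pin at its near end (475,325). Two look-alike pins stand outside it at (430,335) and (468,375). In the top view the box is at (487,250), its blue tongue at (487,280) over the hasp at (478,297), and the pin in the stand at (300,232).

Run:
```python
from h import *
t=load('top0')['pixels'][:,:,::-1]; s=load('scene0')['pixels'][:,:,::-1]
a=cv2.resize(t[155:255,225:435],None,fx=3.8,fy=3.8,interpolation=cv2.INTER_CUBIC)
cv2.imwrite('pics/ct.png',a)
b=cv2.resize(s[100:295,230:400],None,fx=3,fy=3,interpolation=cv2.INTER_CUBIC)
cv2.imwrite('pics/cs.png',b); print(a.shape,b.shape)
```

```text
(380, 798, 3) (585, 510, 3)
```

View pics/ct.png

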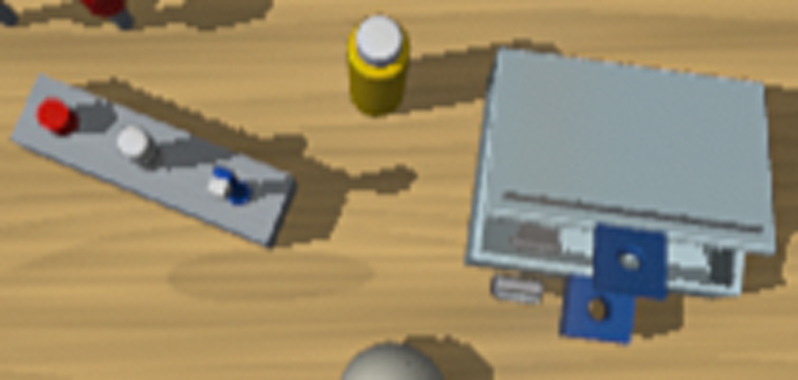

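View pics/cs.png

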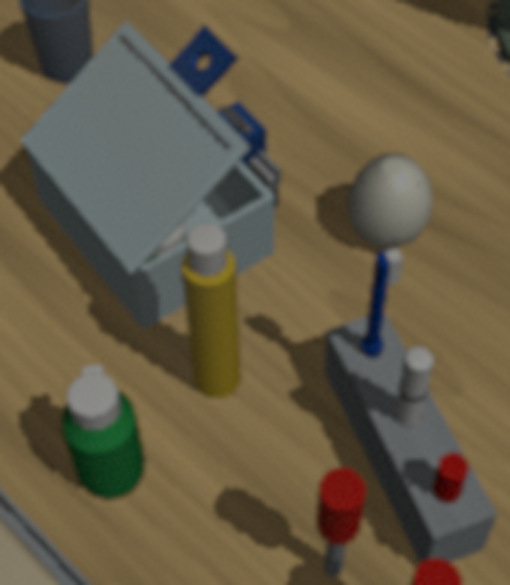

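```bash
cat > fit.py <<'E'
from h import *
from scipy.optimize import least_squares
T=load('top0');S=load('scene0')
ct=lambda x,y:((x+.5)/3.8-.5+225,(y+.5)/3.8-.5+155)
cs=lambda x,y:((x+.5)/3-.5+230,(y+.5)/3-.5+100)
def lidpt(p,a): # closed-lid box coords -> opened, about (70,80)
    x,y,z=p; dx,dz=x-70,z-80
    return np.array([70+dx*np.cos(a)+dz*np.sin(a),y,80-dx*np.sin(a)+dz*np.cos(a)])
def W(q,p,f=1):
    c,s=np.cos(q[2]),np.sin(q[2]); p=np.array(p)/1000
    return np.array([q[0]+c*p[0]-s*p[1],q[1]+s*p[0]+c*p[1],p[2]])
obs=[(T,ct(499,49),(70,90,88),1),(T,ct(764,84),(70,-90,88),1),(T,ct(629,261),(-91,0,88),1),(T,ct(598,308),(-91,0,78),0),
(T,ct(774,252),(-70,-90,84),1),(T,ct(560,334),(-112,22,78),0),(T,ct(630,344),(-112,-22,78),0),(T,ct(594,290),(-114,22,88),1),(T,ct(664,298),(-114,-22,88),1),
(S,cs(125,25),(-70,-90,88),1),(S,cs(248,150),(-70,90,88),1),(S,cs(25,140),(70,-90,88),1),(S,cs(132,270),(70,90,88),1),(S,cs(204,62),(-91,0,88),1),(S,cs(148,326),(70,90,0),0)]
def res(q): return np.array([proj(d,W(q,lidpt(p,q[3]) if l else p))[0]-uv for d,uv,p,l in obs]).ravel()
r=least_squares(res,[.6,-.2,0,.5],loss='soft_l1'); print('box',r.x.round(4)); print(res(r.x).reshape(-1,2).round(1).tolist())
q=r.x
for n,p in dict(hasp=(-91,0,88)).items(): print(n,W(q,p).round(4))
print('lidfront',W(q,lidpt((-70,0,88),q[3])))
so=[(T,ct(40,75),(25,95,65)),(T,ct(12,140),(-25,95,65)),(T,ct(268,246),(-25,-95,65)),(T,ct(296,180),(25,-95,65)),(S,cs(492,512),(-25,95,65)),(S,cs(430,558),(25,95,65))]
rs=lambda q:np.array([proj(d,W(q,p))[0]-uv for d,uv,p in so]).ravel()
s=least_squares(rs,[.6,.2,-.3],loss='soft_l1'); print('stand',s.x.round(4),rs(s.x).round(1).tolist())
for y in (-65,0,65): print('well',y,W(s.x,(0,y,65)).round(4))
x,e=tri((T,ct(52,111)),(S,cs(455,461))); print('pin top tri',x.round(4),e)
for n,c,z in (('spray',ct(380,40),.195),('egg',ct(395,380),.06),('brush',ct(222,182),.185)): print(n,atz(T,c,z).round(3))
E
python3 fit.py
```

```text
box [ 0.521  -0.1531 -0.1464  0.5398]
[[-0.8, -0.2], [-0.5, -0.4], [-0.3, 0.3], [0.4, 0.5], [-0.5, 1.2], [0.8, 0.8], [-0.2, 0.5], [-0.7, -0.3], [0.1, 0.1], [0.2, -1.4], [0.3, -1.5], [-2.2, 0.1], [-0.9, 1.2], [-0.8, -0.2], [-1.4, 1.4]]
hasp [ 0.431  -0.1398  0.088 ]
lidfront [ 0.47552301 -0.14638267  0.15881545]
stand [ 0.539   0.1593 -0.41  ] [0.3, -0.5, -0.2, -0.1, -0.3, -0.0, -0.1, -0.4, 0.4, 0.1, 0.0, -7.2]
well -65 [0.513  0.0997 0.065 ]
well 0 [0.539  0.1593 0.065 ]
well 65 [0.5649 0.219  0.065 ]
pin top tri [0.5648 0.2204 0.1111] [np.float64(0.0016524427617214817), np.float64(0.0016524427617214275)]
spray [0.592 0.005 0.195]
egg [ 0.387 -0.003  0.06 ]
brush [0.509 0.101 0.185]
```

Call:
jog_arm:
  targets:
    - [0,0,0,0.031,-0.025,0,0]
    - [0,0,0,0.031,-0.025,0,0]
    - [0,0,0,0.031,-0.025,0,0]
    - [0,0,0,0.031,-0.025,0,0]
    - [0,0,0,0.031,-0.025,0,0]
    - [0,0,0,0.031,-0.025,0,0]
    - [0,0,0,0.031,-0.025,0,0]
    - [0,0,0,0.031,-0.025,0,0]
    - [0,0,0,0.031,-0.025,0,0]
    - [0,0,0,0.031,-0.025,0,0]
    - [0,0,0,0.031,-0.025,0,0]
    - [0,0,0,0.031,-0.025,0,0]
    - [0,0,0,0,0,0,0]
    - [0,0,0,0,0,0,0]

```text
time: 1.5
tcp_pos: [0.4726, -0.1435, 0.3037]
eef_rot: [-3.141, 0.0, 0.424]
ft_force: [-0.1, 0.2, 0.1]
grip_width: -0.001
grasp_force: 0.0
```

```bash
cat >> h.py <<'E'
from scipy.spatial.transform import Rotation as Ro
def go(xyz,yaw=None):
    s=sensors.read_state(); R=Ro.from_euler('xyz',s['eef_rot'])
    print('t',round(s['time'],2),'tcp',s['tcp_pos'].round(4),'rpy',s['eef_rot'].round(4),'F',s['ft_force'].round(1),'w',round(s['grip_width'],3))
    print('tool shift',R.inv().apply(np.array(xyz)-s['tcp_pos']).round(4))
    if yaw is not None: print('turn',(R.inv()*Ro.from_euler('xyz',[np.pi,0,yaw])).as_rotvec().round(4))
E
python3 -c "
from h import *
go([.4715,-.1458,.163]); print(sensors.read_state()['joint_pos'].round(2)); shot('wrist','w0')
d=load('w0');R,t,K=P(d);print(-R.T@t,R.round(2),K)"
```

```text
t 1.5 tcp [ 0.4726 -0.1435  0.3037] rpy [-3.1412e+00  4.0000e-04  4.2360e-01] F [-0.1  0.2  0.1] w -0.001
tool shift [-0.0018  0.0017  0.1407]
[ 0.34  0.32 -0.2   1.93  0.08  0.9  -1.05]
[ 0.53424568 -0.11711826  0.37287084] [[ 0.41 -0.91 -0.  ]
 [-0.88 -0.4   0.27]
 [-0.24 -0.11 -0.96]] [[292.92380461   0.         318.32478004]
 [  0.         292.92380461 198.22201471]
 [  0.           0.           1.        ]]
```

Call:
jog_arm:
  targets:
    - [0,0,0,-0.0018,0.0017,0.03,0]
    - [0,0,0,0,0,0.025,0]
    - [0,0,0,0,0,0.015,0]
    - [0,0,0,0,0,0.015,0]
    - [0,0,0,0,0,0.015,0]
    - [0,0,0,0,0,0.015,0]
    - [0,0,0,0,0,0.012,0]
    - [0,0,0,0,0,0.004,0]
    - [0,0,0,0,0,0.003,0]
    - [0,0,0,0,0,0.003,0]

```text
time: 2.55
tcp_pos: [0.4713, -0.1469, 0.1673]
eef_rot: [3.141, 0.0, 0.421]
ft_force: [-7.6, 1.4, 17.7]
grip_width: -0.0
grasp_force: 8.7
```

Call:
jog_arm:
  targets:
    - [0,0,0,0,0,0.003,0]
    - [0,0,0,0,0,0.002,0]
    - [0,0,0,0,0,0,0]

```text
time: 2.85
tcp_pos: [0.4716, -0.1467, 0.1622]
eef_rot: [3.141, -0.0, 0.422]
ft_force: [-1.1, 0.4, -0.2]
grip_width: 0.0
grasp_force: 0.0
```

Call:
jog_arm:
  targets:
    - [0,0,0,0,0,-0.02,0]
    - [0,0,0,0,0,-0.03,0.05]
    - [0,0,0,0,0,-0.04,0.05]
    - [0,0,0,0,0,-0.04,0.05]
    - [0,0,0,0,0,-0.01,0.05]
    - [0,0,0,0,0,0,0.05]

```text
time: 3.45
tcp_pos: [0.4721, -0.1467, 0.3037]
eef_rot: [3.139, -0.003, 0.422]
ft_force: [0.3, -0.5, -0.2]
grip_width: 0.59
grasp_force: 0.0
```

```bash
cat > a.py <<'E'
from h import *
d=shot('wrist','w1');t=shot('top','top1')
go([.4715,-.1458,.163])
a=cv2.resize(d['pixels'][:,:,::-1],(640,400)); print(proj(d,[[.431,-.1398,.088]]),proj(t,[[.431,-.1398,.088]]))
u,v=proj(t,[[.431,-.1398,.088]])[0].astype(int)
b=cv2.resize(t['pixels'][v-20:v+20,u-32:u+32,::-1],(320,200),interpolation=cv2.INTER_CUBIC)
u,v=np.clip(proj(d,[[.431,-.1398,.088]])[0].astype(int),40,[599,369])
c=cv2.resize(d['pixels'][v-25:v+25,u-40:u+40,::-1],(320,200),interpolation=cv2.INTER_CUBIC)
print(u,v)
cv2.imwrite('pics/v1.png',np.vstack([a,np.hstack([b,c])]))
E
python3 a.py
```

```text
t 3.55 tcp [ 0.4713 -0.1465  0.3014] rpy [-3.1415e+00  2.0000e-04  4.2170e-01] F [-0.2 -0.6 -0.8] w 0.585
tool shift [ 0.0005 -0.0006  0.1384]
[[294.26114866 220.3642097 ]] [[383.04188819 236.11949181]]
294 220
```

View pics/v1.png

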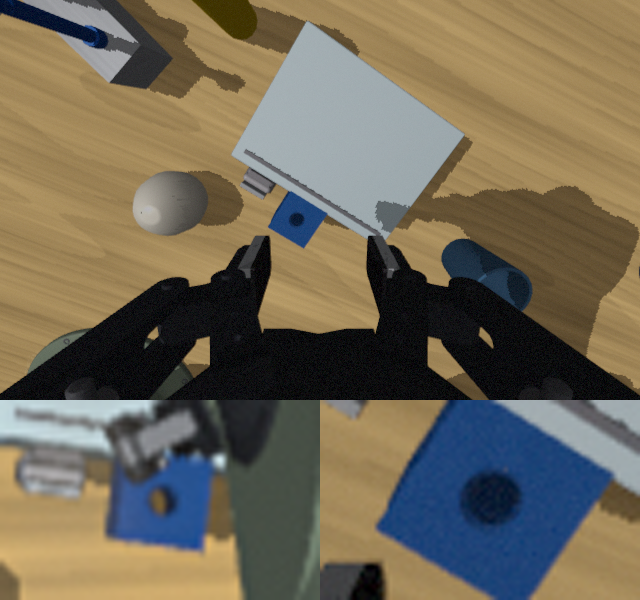

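Lid is shut and caught: its face lies flat over the box, and the tongue hole sits at about (296,219) in the wrist view, right over the hasp.

Run:
```python
from h import *
T=load('top0');S=load('scene0');w=load('w1');t1=load('top1')
print('hole w',atz(w,(296.1,218.9),.088).round(4),'top',atz(t1,(383.,235.8),.088).round(4),'tri',tri((w,(296.1,218.9)),(t1,(383,235.8))))
f=lambda x,y:((x+.5)/1.25-.5,(y+.5)/1.25-.5)
# red blobs, both views
for d,n in((T,'T'),(S,'S')):
    p=d['pixels'].astype(int); m=((p[...,0]>110)&(p[...,1]<60)&(p[...,2]<60)).astype(np.uint8)
    k,_,st,c=cv2.connectedComponentsWithStats(m)
    for i in range(1,k):
        if st[i,4]>15: print(n,c[i].round(2),st[i])
print('lookA',tri((T,f(270,186)),(S,f(469,367))),'lookB',tri((T,f(313,187)),(S,f(430,328))))
go([.565,.220,.30],1.5708-.41)
```

```text
hole w [ 0.4332 -0.1409  0.088 ] top [ 0.4318 -0.1397  0.088 ] tri (array([ 0.43180717, -0.14082249,  0.08360812]), [np.float64(0.0004115319699421861), np.float64(0.0004115319699421633)])
T [213.78 147.6 ] [208 142  12  12 110]
T [248.56 148.81] [243 143  12  13 113]
T [238.54 184.94] [235 182   8   8  48]
S [381.16 254.86] [377 251   9   9  58]
S [343.72 262.43] [337 256  14  14 146]
S [375.87 293.68] [368 287  16  15 174]
lookA (array([0.64916722, 0.27122715, 0.13478026]), [np.float64(0.0016330209046332314), np.float64(0.0016330209046332253)]) lookB (array([0.64482549, 0.18661199, 0.13732031]), [np.float64(0.002003890671362446), np.float64(0.002003890671362488)])
t 3.55 tcp [ 0.4713 -0.1465  0.3014] rpy [-3.1415e+00  2.0000e-04  4.2170e-01] F [-0.2 -0.6 -0.8] w 0.585
tool shift [ 0.2355 -0.2961  0.0013]
turn [-2.000e-04  2.000e-04 -7.391e-01]
```

Call:
jog_arm:
  targets:
    - [0,0,0,0.0235,-0.0296,0,0.05]
    - [0,0,0,0.0235,-0.0296,0,0.05]
    - [0,0,0,0.0235,-0.0296,0,0.05]
    - [0,0,0,0.0235,-0.0296,0,0.05]
    - [0,0,0,0.0235,-0.0296,0,0.05]
    - [0,0,0,0.0235,-0.0296,0,0.05]
    - [0,0,0,0.0235,-0.0296,0,0.05]
    - [0,0,0,0.0235,-0.0296,0,0.05]
    - [0,0,0,0.0235,-0.0296,0,0.05]
    - [0,0,0,0.0235,-0.0296,0,0.05]
    - [0,0,-0.123,0,0,0,0.05]
    - [0,0,-0.123,0,0,0,0.05]
    - [0,0,-0.123,0,0,0,0.05]
    - [0,0,-0.123,0,0,0,0.05]
    - [0,0,-0.123,0,0,0,0.05]
    - [0,0,-0.123,0,0,0,0.05]
    - [0,0,0,0,0,0,0.05]

```text
time: 5.25
tcp_pos: [0.5644, 0.2196, 0.3002]
eef_rot: [-3.139, 0.001, 1.162]
ft_force: [0.0, 0.1, 0.4]
grip_width: 0.584
grasp_force: 0.0
```

Run:
```python
from h import *
d=shot('wrist','w2'); go([.565,.22,.15],1.1608)
print(proj(d,[[.565,.22,.105],[.565,.22,.065],[.539,.159,.15]]))
p=d['pixels'].astype(int); m=((p[...,0]>90)&(p[...,1]<60)&(p[...,2]<60)).astype(np.uint8)
k,_,st,c=cv2.connectedComponentsWithStats(m)
for i in range(1,k):
    if st[i,4]>15: print(c[i].round(2),st[i])
```

```text
t 5.3 tcp [0.5645 0.2195 0.3005] rpy [-3.1398e+00  1.0000e-03  1.1572e+00] F [-0.   0.6  0. ] w 0.586
tool shift [0.0008 0.0005 0.1505]
turn [-0.0018  0.001  -0.0036]
[[318.49135173 190.30538592]
 [318.56869616 181.20329578]
 [318.85664892 279.63924858]]
[398.07  92.72] [ 368   72   53   43 1542]
[423.31 191.33] [ 394  168   55   49 1665]
[319.62 187.61] [309 173  23  29 504]
```

View pics/w2.png

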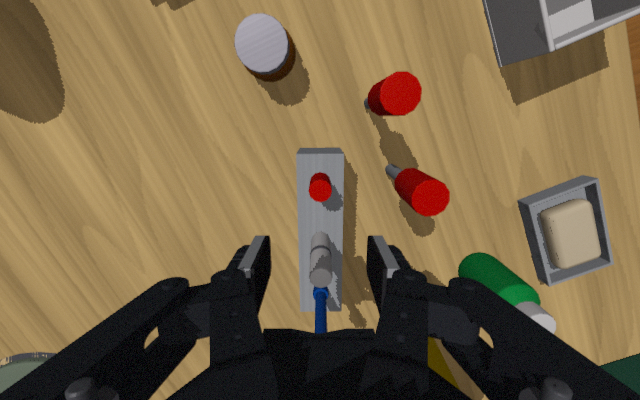

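The pin's head is between the fingers at (319.6,188), top face centred near (320,190.5). The stand lies vertically in the image, with the white handle at (320,265) clear below.

Run:
```python
from h import *
T=load('top0');S=load('scene0');w=load('w2')
x,e=tri((w,(319.7,190.5)),(T,(238.2,183.9)),(S,(381.3,253))); print(x.round(4),e)
p=atz(w,(319.7,190.5),.105); print(p.round(4)); go([p[0],p[1],.142],1.1608)
```

```text
[0.5653 0.2206 0.112 ] [np.float64(0.0013489021852210554), np.float64(0.0013784225399885882), np.float64(0.0017899742361730691)]
[0.566  0.2194 0.105 ]
t 5.3 tcp [0.5645 0.2195 0.3005] rpy [-3.1398e+00  1.0000e-03  1.1572e+00] F [-0.   0.6  0. ] w 0.586
tool shift [0.0006 0.0017 0.1585]
turn [-0.0018  0.001  -0.0036]
```

Call:
jog_arm:
  targets:
    - [0,0,0,0.0006,0.0012,0.03,0.045]
    - [0,0,0,0,0,0.03,0.045]
    - [0,0,0,0,0,0.03,0.045]
    - [0,0,0,0,0,0.025,0.045]
    - [0,0,0,0,0,0.02,0.045]
    - [0,0,0,0,0,0.014,0.045]
    - [0,0,0,0,0,0.006,0.045]
    - [0,0,0,0,0,0,0.045]
    - [0,0,0,0,0,0,0.0]
    - [0,0,0,0,0,0,0.0]
    - [0,0,0,0,0,0,0.0]
    - [0,0,0,0,0,0,0.0]
    - [0,0,0,0,0,0,0.0]
    - [0,0,0,0,0,0,0.0]
  grip_force: 50

```text
time: 6.7
tcp_pos: [0.5665, 0.22, 0.148]
eef_rot: [3.14, -0.001, 1.159]
ft_force: [-1.6, -0.3, 7.8]
grip_width: 0.242
grasp_force: 48.8
```

Call:
jog_arm:
  targets:
    - [0,0,0,0,0,-0.01,0.0]
    - [0,0,0,0,0,-0.025,0.0]
    - [0,0,0,0,0,-0.03,0.0]
    - [0,0,0,0,0,-0.035,0.0]
    - [0,0,0,0,0,-0.035,0.0]
    - [0,0,0,0,0,-0.035,0.0]
    - [0,0,0,0,0,-0.03,0.0]
    - [0,0,0,0,0,-0.015,0.0]
    - [0,0,0,0,0,0,0.0]

```text
time: 7.6
tcp_pos: [0.5664, 0.2201, 0.3649]
eef_rot: [3.139, -0.003, 1.16]
ft_force: [-0.6, -0.0, -0.7]
grip_width: 0.243
grasp_force: 49.0
```

Run:
```python
from h import *
go([.432,-.140,.36],.42)
```

```text
t 7.6 tcp [0.5664 0.2201 0.3649] rpy [ 3.1387e+00 -2.9000e-03  1.1595e+00] F [-0.6 -0.  -0.7] w 0.243
tool shift [-0.3838  0.0208  0.0038]
turn [ 0.0017 -0.0038  0.7395]
```

Call:
jog_arm:
  targets:
    - [0,0,0,-0.032,0.0017,0,0]
    - [0,0,0,-0.032,0.0017,0,0]
    - [0,0,0,-0.032,0.0017,0,0]
    - [0,0,0,-0.032,0.0017,0,0]
    - [0,0,0,-0.032,0.0017,0,0]
    - [0,0,0,-0.032,0.0017,0,0]
    - [0,0,0,-0.032,0.0017,0,0]
    - [0,0,0,-0.032,0.0017,0,0]
    - [0,0,0,-0.032,0.0017,0,0]
    - [0,0,0,-0.032,0.0017,0,0]
    - [0,0,0,-0.032,0.0017,0,0]
    - [0,0,0,-0.032,0.0017,0,0]
    - [0,0,0.123,0,0,0,0]
    - [0,0,0.123,0,0,0,0]
    - [0,0,0.123,0,0,0,0]
    - [0,0,0.123,0,0,0,0]
    - [0,0,0.123,0,0,0,0]
    - [0,0,0.123,0,0,0,0]
    - [0,0,0,0,0,0,0]

```text
time: 9.5
tcp_pos: [0.431, -0.1402, 0.3614]
eef_rot: [-3.141, 0.001, 0.42]
ft_force: [-0.2, -0.0, -0.6]
grip_width: 0.239
grasp_force: 49.0
```

Run:
```python
from h import *
go([.432,-.140,.27],.42)
```

```text
t 9.5 tcp [ 0.431  -0.1402  0.3614] rpy [-3.1411e+00  7.0000e-04  4.1950e-01] F [-0.2 -0.  -0.6] w 0.239
tool shift [0.0011 0.0002 0.0914]
turn [-0.0005  0.0007 -0.0005]
```

Call:
jog_arm:
  targets:
    - [0,0,0,0.001,0,0.03,0]
    - [0,0,0,0,0,0.03,0]
    - [0,0,0,0,0,0.025,0]
    - [0,0,0,0,0,0.014,0]
    - [0,0,0,0,0,0,0]
    - [0,0,0,0,0,0,0]

```text
time: 10.1
tcp_pos: [0.4322, -0.1399, 0.2631]
eef_rot: [-3.141, 0.0, 0.424]
ft_force: [-0.5, -0.3, -0.6]
grip_width: 0.245
grasp_force: 49.1
```

Run:
```python
from h import *
w=shot('wrist','w3');s=shot('scene','s3'); go([.432,-.140,.171],.42)
tcp=sensors.read_state()['tcp_pos']; h=np.array([.432,-.140,.088]); tip=tcp-[0,0,.143]; sh=tcp-[0,0,.083]
ims=[]
for d,(W,H),k in((w,(50,50),8),(s,(40,50),8)):
    q=proj(d,[h,tip,sh]); print(q.round(1)); u,v=q.mean(0).astype(int); u0,v0=max(u-W//2,0),max(v-H//2,0)
    print('origin',u0,v0); ims.append(cv2.resize(d['pixels'][v0:v0+H,u0:u0+W,::-1],(W*k,H*k),interpolation=cv2.INTER_CUBIC))
cv2.imwrite('pics/v3.png',np.hstack(ims))
```

```text
t 10.2 tcp [ 0.4325 -0.14    0.2637] rpy [ 3.1409e+00 -9.0000e-04  4.2290e-01] F [-0.4 -0.8 -0.8] w 0.241
tool shift [-0.0006 -0.0003  0.0927]
turn [ 0.0007 -0.0009  0.0029]
[[317.  197.9]
 [317.2 208.8]
 [316.7 241.1]]
origin 291 190
[[306.5 138.7]
 [306.  130. ]
 [305.2 112.4]]
origin 285 102
```

View pics/v3.png

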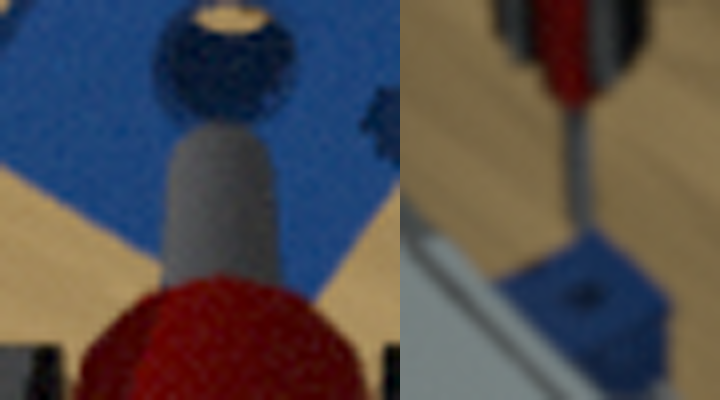

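The wrist crop (left) shows the pin tip at (318,207), just below the tongue hole at (318.6,197). The scene crop (right) shows the tip at (307.4,130.5) over the hole at (307.9,138.5). Both match the projected alignment to within 1 mm.

Call:
jog_arm:
  targets:
    - [0,0,0,-0.0005,0.0003,0.015,0]
    - [0,0,0,0,0,0.01,0]
    - [0,0,0,0,0,0.007,0]
    - [0,0,0,0,0,0.005,0]
    - [0,0,0,0,0,0.005,0]
    - [0,0,0,0,0,0.005,0]
    - [0,0,0,0,0,0.005,0]

```text
time: 10.9
tcp_pos: [0.432, -0.1404, 0.2106]
eef_rot: [3.141, -0.0, 0.422]
ft_force: [-0.6, -0.2, -1.2]
grip_width: 0.235
grasp_force: 49.1
```

Call:
jog_arm:
  targets:
    - [0,0,0,0,0,0.007,0]
    - [0,0,0,0,0,0.007,0]
    - [0,0,0,0,0,0.007,0]
    - [0,0,0,0,0,0.007,0]
    - [0,0,0,0,0,0.005,0]
    - [0,0,0,0,0,0.003,0]
    - [0,0,0,0,0,0,0]

```text
time: 11.6
tcp_pos: [0.4318, -0.1403, 0.1745]
eef_rot: [-3.141, 0.0, 0.422]
ft_force: [0.5, -0.5, -0.9]
grip_width: 0.243
grasp_force: 49.1
```

Call:
jog_arm:
  targets:
    - [0,0,0,0,0,0.001,0]
    - [0,0,0,0,0,0.001,0]
    - [0,0,0,0,0,0.001,0]
    - [0,0,0,0,0,0,0]

```text
time: 12.0
tcp_pos: [0.432, -0.1404, 0.1719]
eef_rot: [3.141, -0.0, 0.422]
ft_force: [-0.3, -1.2, -1.0]
grip_width: 0.239
grasp_force: 49.2
```

Call:
jog_arm:
  targets:
    - [0,0,0,0,0,0.001,0]
    - [0,0,0,0,0,0.001,0]
    - [0,0,0,0,0,0,0]

```text
time: 12.3
tcp_pos: [0.4319, -0.1404, 0.1698]
eef_rot: [-3.142, 0.0, 0.422]
ft_force: [-0.3, -0.9, 0.1]
grip_width: 0.241
grasp_force: 49.2
```

Call:
jog_arm:
  targets:
    - [0,0,0,0,0,0.001,0]
    - [0,0,0,0,0,0.001,0]
    - [0,0,0,0,0,0,0]

```text
time: 12.6
tcp_pos: [0.4318, -0.1405, 0.1678]
eef_rot: [-3.142, 0.0, 0.422]
ft_force: [-1.8, -1.4, 3.3]
grip_width: 0.245
grasp_force: 49.4
```

Call:
jog_arm:
  targets:
    - [0,0,0,0,0,0,0.03]
    - [0,0,0,0,0,0,0.045]
    - [0,0,0,0,0,0,0.05]
    - [0,0,0,0,0,0,0.05]
    - [0,0,0,0,0,-0.005,0.05]
    - [0,0,0,0,0,-0.02,0.05]
    - [0,0,0,0,0,-0.03,0.05]
    - [0,0,0,0,0,-0.04,0.05]
    - [0,0,0,0,0,-0.04,0.05]
    - [0,0,0,0,0,0,0.05]
    - [0,0,0,0,0,0,0.05]

```text
time: 13.7
tcp_pos: [0.432, -0.1405, 0.3038]
eef_rot: [3.14, -0.001, 0.422]
ft_force: [0.3, 0.4, -0.6]
grip_width: 0.584
grasp_force: 0.0
```

Run:
```python
from h import *
w=shot('wrist','w4');s=shot('scene','s4'); go([.432,-.140,.3])
h=np.array([.432,-.140,.088]);X=[h,h+[0,0,.04]]
print(proj(w,X).round(1)-[180,110],(proj(s,X)-[250,80]).round(1))
cv2.imwrite('pics/v4.png',cv2.resize(np.hstack([w['pixels'][110:260,240:390],s['pixels'][60:210,240:390]])[:,:,::-1],(800,400),interpolation=cv2.INTER_CUBIC))
```

```text
t 13.8 tcp [ 0.4315 -0.1404  0.3023] rpy [-3.1409e+00  8.0000e-04  4.2170e-01] F [ 0.6  1.  -0.6] w 0.585
tool shift [ 0.0006 -0.0001  0.0023]
[[136.4  77. ]
 [136.2  87.5]] [[56.5 58.7]
 [56.  47.8]]
```

View pics/v4.png

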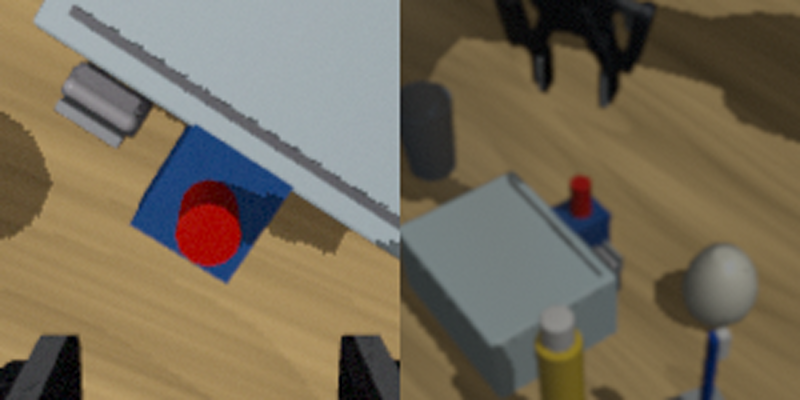

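The pin's red head sits flat and upright on the blue tongue (scene crop, top at (580,181) against 181 expected). The lid is shut and the gripper is clear.

```bash
python3 -c "
from workcell import ticket
print(ticket.close_job())"
```

```text
the job is handed in; nothing more can be done
None
```

The lid is shut on its catch, the pin stands upright and home through the tongue and hasp, and the job is handed in at about 14 s; no verdict came back.

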